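# Shift a bench drive's sprung selector knob into its detent

### The arm

A 6-joint arm with a two-finger parallel gripper is mounted at the origin on the work surface. World frame = base frame: x ahead of the robot, y to its left, z up, the work surface at z = 0. Lengths are in m, angles in degrees, forces in N, time in s.
With the tool pointing down it reaches from about 0.375 to 0.9 m from the base axis. Payload 3.1 kg.
Tool frame: the origin (TCP) lies on the centre line of the jaws, within the pads' length; the fingertips stand 17 mm ahead of it and the grasp point (between the pads) lies 2 mm behind it; z points along the fingers, y is the line along which they close (so a half turn about z gives the same grasp; the last joint's range is limited). The gripper opens to 87 mm and grips with 3 to 60 N. Pads are 19 mm wide; open, the fingers measure 117 mm over their backs; the gripper's body (75 mm by 190 mm) begins 51 mm behind the grasp point.
Start: joints at [-83.509, 30.224, 82.088, -0, 67.689, -10.227], TCP at [0.18, -0.599, 0.24] pointing down, gripper open.
Joint ranges: [-176.69, 176.69], [-43.24, 126.21], [12.49, 139.97], [-82, 262], [0, 151.66], [-163.58, 163.58]. Speed limits (degrees/s): [159.86, 159.86, 180, 180, 180, 180].

### API

Orientations are given as a 3x3 rotation matrix whose columns are the frame's x, y, z axes.
In Python, from rig import bot, imaging, finder gives the robot as it stands. The module is installed in compiled form; this text tells all that it offers.
- The arm moves only by the tool play_rows, never from a script. Its argument "motion" is a list that holds one entry, the list of rows, each a list of 6 numbers: the shift along the tool's x, y, z in m, then the turn, a rotation vector about the tool's x, y, z in degrees. In form: [[[dx, dy, dz, wx, wy, wz], ...]]. A call has 1 to 8 rows; each row is the pose to reach, as a shift and turn from the pose commanded when the call began, along the tool's axes at that moment; what a row does not reach only later rows make up. A row lasts 1/12 s, in which the tool goes at most 41.7 mm and 7.16 degrees, less where a joint would pass 70% of its speed; a pose out of reach is approached as far as the arm can. A call with a gripper value outside its range is refused whole. "fingers" is the finger opening in m, from 0 to 0.087, set as the call begins (left out, the last holds). The fingers move at their own pace and stop on an object; the grip force is fixed at half the most. Time passes only in rows, so rows that repeat a pose let the fingers close. It gives the time, the measured TCP pose, the force, the opening and the grip force at its end, in the units of the state.
- bot.read_state(): the state, without advancing time (a new reading comes with each control period).
- imaging.capture(name): name is "side" or "top" or "wrist"; returns a dict with "frame" (400x640x3 uint8, red, green, blue), "camera_matrix" (3x3 intrinsics, pixels), "R" (3x3) and "t" (3): a world point X has camera coordinates R X + t. Camera axes: x right, y down, z forward; pixel columns grow to the right and rows downward; lengths in m; the calibration is good to about 2 mm. The wrist camera is an equidistant fisheye: a pixel r from the principal point sees the ray r / f radians off the axis. A picture is of the moment at which its call begins. There is no depth.
- bot.hand_in(): hands the job in; it is judged then, once.
Trained networks look in the newest picture that a camera, given by its name, has taken for a name from the list of things; names that differ only in an ending like _2 or _b are one class to them, and where a whole thing is asked for, a point or a joint stands for the part that bears it (a point fixed in the world has none). Each returns a list of dicts, best first, with "confidence" (0 to 1); they miss things now and then, are a little off and sometimes report something else, mostly with a low value. They report only what shows in the picture. A call takes as long as a camera call.
- finder.recognise(camera, name): "at" ([x, y, z] in m, in world coordinates, good to about 4 mm: the middle of the surface that is visible of it).
- finder.outline_of(camera, name): "pixels" (400x640 bool, what is visible of it).
The state is a dict: "time_s": time; "joint_positions": joint angles; "qvel": joint speeds; "tau": joint torques, N m; "position": TCP position; "tcp_rot": TCP orientation; "force": force on the tool from outside, world axes, zero at the start; "moment": the same for the moment, N m; "opening": opening from 0.0 (shut) to 1.0 (fully open); "grasp_force": force on a finger pad.
Only numpy, scipy, OpenCV 4.12 (cv2) and the standard library are available. Lean on these libraries where they do the work, as an engineer would, in place of code of your own. Each camera call takes 0.05 s, during which the arm holds its last target. There are 200 camera calls.

### The job

The selector of the twin-spindle bench drive stands in neutral. Pull its sprung knob up until the pin is clear of the detent ring, turn it towards the spindle that carries the domed copper bowl, and let it drop fully home into the detent on that side, then let go. Do not force the pin against the ring, and leave the hammer, the cup and the steel stake where they are.

Things in the scene. Friction and masses are not known exactly. Their poses are not given: they have to be found in the camera images.
- machine: Grey twin-spindle bench drive, fixed: a central housing 190 x 170 mm, 110 mm high, over a low body 150 (x) x 490 (y) x 60 mm. Origin at the centre of its underside, z up; -x side faces the robot. The spindles stand at y = +195 mm (left) and -195 mm (right). The selector stands upright in the middle of the housing's top, its axis on the machine's z axis.
- knob_grip (a point): Grip point: on the selector's axis at mid-height of the knob's black bar, 150 mm above the bench when down; lifts and turns with it. The bar is 50 mm long (point x), 14 mm thick (y), 32 mm high, with a wedge nose at its -x end that points where it is set. When down the bar's underside is 24 mm above the housing; below it are only the 22 mm hub, the pin and the ring (top 14 mm above the housing).
- selector_turn (a joint): Selector angle (rad): 0 with the nose to the machine's -x side (neutral), growing clockwise seen from above: positive towards the left spindle (machine +y), negative towards the right. Stops at +-1.5. Turns easily when the pin is out. A detent lies somewhere in 0.8 to 1.3 on the left and -0.8 to -1.3 on the right; for 0.64 to 0.75 either side the pin always rides on top of the ring.
- selector_lift (a joint): How far the knob is pulled up (m): 0 fully home, 0.011 pin riding on top of the ring, 0.016 upper stop. A spring pulls it down with 7 N at 0 and about 11 N at 0.011; it drops as soon as nothing holds it up.
- selector_pin: Steel pin, 6 mm wide, sticking out radially under the knob's nose, from the hub to 36 mm from the axis; it turns and lifts with the knob (same directions; origin on the axis, at the housing's top when down).
- detent_seat: Fixed 92 mm disc on the housing top carrying the toothed steel detent ring (radius 22 to 36 mm); origin on the axis at the housing top. The ring has a wide neutral gap and, 1.05 rad to each side of it, an 8.4 mm detent slot (lets the pin in over +-0.04 rad). The ring was clamped by hand up to 0.25 rad off either way; this is not measured: find the slot by feel. It does not move.
- bowl: Upside-down copper colander bowl, a dome 156 mm across and 73 mm high with rows of holes, fixed on one of the two spindles (left or right, it varies); origin at the centre of its rim, 72 mm above the bench.
- former: Stepped round wooden former, 110 mm across and 56 mm high, fixed on the other spindle; origin at the centre of its underside, 72 mm above the bench.
- hammer: Loose hammer, 260 mm long, lying on the bench beyond the machine; a bystander.
- cup: Loose small copper cup, 72 mm across and 70 mm high, on the bench in front of the machine; a bystander.
- stake: Loose dark steel stake, a plain cylinder 44 mm across and 50 mm high, on the bench in front of the machine; a bystander.

How it is judged:
By the outcome, as a careful person would: the job done as asked, in the order asked, and still so for the second after the job is handed in, with the robot touching nothing.
It also fails if it takes over 54 s, if anything falls off the work surface, if the arm or the gripper's body presses on something with over 40 N, if the wrist force passes 120 N, or if a joint passes its speed limit or range.

## Working session

There is one attempt and no reset: what is moved stays moved. The work goes in short steps, Python scripts to look and compute and a tool call to move; the robot and the scene stay as the last step left them, time stands still between calls to the robot, and variables do not carry over. Pictures are saved under pics/ and viewed, at most 10 in all, crops included, and the job is handed in when it is done.

Besides the shell and the picture viewer there is one more tool, called after "Call:" as a command line: name --argument value ..., lists and objects as JSON in quotes. play_rows: Moves the arm, as the interface text tells. Its arguments: {"type":"object","properties":{"motion":{"type":"array"},"fingers":{"type":"number"}},"required":["motion"]}

```bash
mkdir -p pics; python3 - <<'E'
from rig import bot, imaging, finder
import cv2, numpy as np
s=bot.read_state(); print(s['time_s'],s['position'],np.round(s['tcp_rot'],3).tolist(),s['force'],s['opening'])
ims=[]
for c in ['top','side']:
    d=imaging.capture(c); ims.append(d['frame']); 
    print(c,np.round(d['camera_matrix'],1).tolist(),np.round(d['R'],3).tolist(),np.round(d['t'],3).tolist())
    for n in ['machine','knob_grip','selector_pin','detent_seat','bowl','former','cup','stake','hammer']:
        print(n,[(np.round(r['at'],3).tolist(),round(r['confidence'],2)) for r in finder.recognise(c,n)[:2]])
    cv2.imwrite(f'pics/{c}.png',d['frame'][:,:,::-1])
E
```

```text
0.0 [ 0.17974223 -0.59788399  0.23858213] [[0.958, 0.288, -0.0], [0.288, -0.958, 0.002], [0.0, -0.002, -1.0]] [0.34879313 0.19557287 0.35787073] 1.000163566740755
top [[420.7, 0.0, 324.2], [0.0, 420.7, 202.0], [0.0, 0.0, 1.0]] [[-0.061, -0.998, -0.004], [-0.978, 0.06, -0.202], [0.202, -0.008, -0.979]] [0.072, 0.587, 1.003]
machine [([0.581, -0.046, 0.115], 0.82), ([0.58, -0.055, 0.167], 0.54)]
knob_grip [([0.579, -0.058, 0.164], 0.7)]
selector_pin []
detent_seat [([0.583, -0.058, 0.111], 0.69)]
bowl [([0.584, -0.058, 0.112], 0.48)]
former [([0.638, 0.12, 0.107], 0.94)]
cup [([0.509, 0.141, 0.021], 0.9), ([0.742, -0.127, 0.024], 0.17)]
stake [([0.404, -0.18, 0.05], 0.61)]
hammer [([0.74, -0.129, 0.024], 0.96)]
side [[406.6, 0.0, 316.3], [0.0, 406.6, 198.4], [0.0, 0.0, 1.0]] [[0.963, -0.268, 0.02], [-0.15, -0.597, -0.788], [0.223, 0.756, -0.615]] [-0.526, 0.215, 0.634]
machine [([0.574, -0.099, 0.111], 0.95)]
knob_grip [([0.575, -0.062, 0.15], 0.77)]
selector_pin [([0.5, 0.122, 0.048], 0.43)]
detent_seat [([0.58, -0.074, 0.113], 0.98), ([0.733, -0.151, 0.022], 0.65)]
bowl [([0.514, -0.261, 0.132], 0.65)]
former [([0.639, 0.101, 0.098], 0.95)]
cup [([0.497, 0.124, 0.052], 0.55), ([0.576, -0.064, 0.149], 0.41)]
stake [([0.402, -0.192, 0.048], 0.81)]
hammer [([0.733, -0.147, 0.022], 0.57)]
```

View pics/top.png

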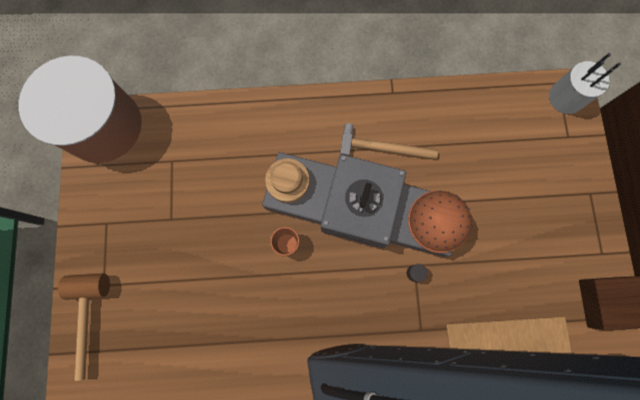

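View pics/side.png

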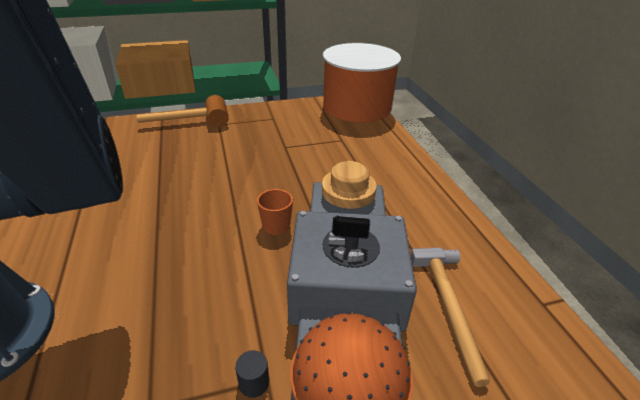

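The top view shows the bowl at pixel (440,221), on the right (-y) side, and the former at (288,180), on the left. The knob is at (366,195). The side view agrees, with the bowl nearest the camera at (352,360). So the knob turns negative, which is counter-clockwise from above.

```bash
cat > h.py <<'E'
from rig import bot, imaging, finder
import cv2, numpy as np
def back(d,px,z):
    px=np.atleast_2d(px).astype(float); K=d['camera_matrix'];R=np.array(d['R']);t=np.array(d['t'])
    r=np.c_[px,np.ones(len(px))]@np.linalg.inv(K).T@R; c=-R.T@t
    return c+r*((z-c[2])/r[:,2])[:,None]
def proj(d,X):
    X=np.atleast_2d(X)@np.array(d['R']).T+d['t']; p=X@np.array(d['camera_matrix']).T; return p[:,:2]/p[:,2:]
E
python3 - <<'E'
from h import *
d=imaging.capture('top')
def cen(m): ys,xs=np.nonzero(m); return [xs.mean(),ys.mean()]
for n,z in [('knob_grip',.16),('detent_seat',.111),('bowl',.105),('former',.1)]:
    for r in finder.outline_of('top',n)[:2]:
        m=r['pixels']; c=cen(m); print(n,round(r['confidence'],2),m.sum(),np.round(c,1),back(d,c,z).round(4)[0][:2])
        if n=='knob_grip': 
            ys,xs=np.nonzero(m); P=back(d,np.c_[xs,ys],.163)[:,:2]; print(cv2.minAreaRect(P.astype(np.float32)*1000))
        if n=='detent_seat':
            k=max(cv2.findContours(m.astype(np.uint8),0,1)[0],key=len)[:,0]; P=back(d,k,.111)[:,:2]; print(cv2.minEnclosingCircle(P.astype(np.float32)*1000))
C=back(d,[[344,155],[405,173],[387,244],[322,223]],.11)[:,:2]; print(C.round(4),C.mean(0))
cv2.imwrite('pics/z.png',cv2.resize(d['frame'][130:270,250:490,::-1],None,fx=3.3,fy=3.3,interpolation=cv2.INTER_CUBIC))
E
```

```text
knob_grip 0.62 199 [365. 195.] [ 0.5801 -0.0579]
((578.378662109375, -56.76227951049805), (21.368432998657227, 65.6903076171875), 75.24533081054688)
detent_seat 0.93 936 [364.2 197.6] [ 0.5846 -0.0608]
((585.4014282226562, -61.28176498413086), 47.02535629272461)
detent_seat 0.21 288 [416.7 272.2] [ 0.4006 -0.1683]
((400.5112609863281, -168.46177673339844), 22.896976470947266)
bowl 0.95 3144 [439.4 220.5] [ 0.5188 -0.2366]
former 0.98 1552 [287.5 179.7] [0.6433 0.1223]
former 0.57 647 [284.6 240.3] [0.4947 0.1357]
[[ 0.6948 -0.0199]
 [ 0.6398 -0.1651]
 [ 0.47   -0.1056]
 [ 0.5293  0.0442]] [ 0.58349594 -0.06157644]
```

View pics/z.png

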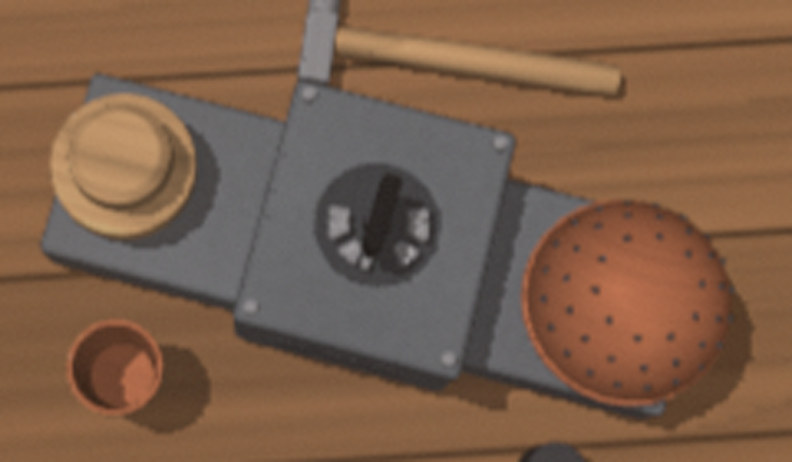

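The zoom shows the bar in neutral at the middle of the disc (zoom pixel 380,220), with ring teeth visible either side of the nose. The axis is at about (0.584, -0.061), yaw about -20°. I'll go above it.

Call:
play_rows --motion '[[[0.02,-0.015,0,0,0,1.4],[0.05,-0.037,0,0,0,3.4],[0.083,-0.061,0,0,0,5.6],[0.116,-0.085,0,0,0,7.8],[0.149,-0.109,0,0,0,10],[0.182,-0.134,0,0,0,12.2],[0.215,-0.158,0,0,0,14.4],[0.248,-0.182,0,0,0,16.6]]]'

```text
time_s: 1.92
position: [0.3659, -0.3513, 0.2398]
tcp_rot: [[1.0, -0.0, 0.0], [-0.0, -1.0, -0.0], [0.0, 0.0, -1.0]]
force: [0.2, -0.1, -0.2]
opening: 1.001
grasp_force: 0.0
```

```bash
cat > go.py <<'E'
from h import *
import sys
from scipy.spatial.transform import Rotation as Ro
def st():
    s=bot.read_state(); R=np.array(s['tcp_rot']); print(round(s['time_s'],2),np.round(s['position'],4),'yaw',np.degrees(np.arctan2(R[1,0],R[0,0])).round(2),'tilt',np.round(R[:,2],4),'q',np.round(s['joint_positions'],1),'F',np.round(s['force'],2),'M',np.round(s['moment'],2),'op',round(s['opening']*87,1),'g',round(s['grasp_force'],1)); return s,R
def to(x,y,z,yaw):
    s,R=st(); T=Ro.from_euler('z',yaw,degrees=True).as_matrix()@np.diag([1,-1,-1.])
    print((R.T@(np.array([x,y,z])-s['position'])).round(4),Ro.from_matrix(R.T@T).as_rotvec(degrees=True).round(2))
if __name__=='__main__':
    to(*map(float,sys.argv[1:])) if len(sys.argv)>1 else st()
E
python3 go.py .584 -.061 .24 -20
```

```text
1.92 [ 0.3659 -0.3513  0.2398] yaw -0.02 tilt [ 4.e-04 -4.e-04 -1.e+00] q [-56.5  21.2  98.8   0.   60.   33.5] F [ 0.24 -0.06 -0.19] M [ 0.02  0.01 -0.05] op 87.1 g 0.0
[ 2.180e-01 -2.903e-01 -2.000e-04] [ 0.02 -0.03 19.98]
```

Call:
play_rows --motion '[[[0.024,-0.032,0,0,0,2.2],[0.048,-0.064,0,0,0,4.4],[0.072,-0.096,0,0,0,6.6],[0.096,-0.128,0,0,0,8.8],[0.12,-0.16,0,0,0,11],[0.144,-0.192,0,0,0,13.2],[0.166,-0.222,0,0,0,15.4],[0.19,-0.253,0,0,0,17.6]]]'

```text
time_s: 2.58
position: [0.5552, -0.0977, 0.2397]
tcp_rot: [[0.953, -0.302, 0.0], [-0.302, -0.953, -0.0], [0.0, 0.0, -1.0]]
force: [0.5, -1.1, 0.1]
opening: 0.998
grasp_force: 0.0
```

Call:
play_rows --motion '[[[0.02,-0.022,0,0,0,1.4],[0.032,-0.032,0,0,0,2.4],[0.036,-0.026,0,0,0,2.4],[0.036,-0.026,0,0,0,2.4]]]'

```text
time_s: 2.92
position: [0.5974, -0.086, 0.2394]
tcp_rot: [[0.941, -0.339, 0.0], [-0.339, -0.941, -0.001], [0.001, 0.001, -1.0]]
force: [0.6, 0.4, 0.0]
opening: 1.0
grasp_force: 0.0
```

```bash
python3 - <<'E'
from go import *
to(.584,-.061,.152,-20)
d=imaging.capture('wrist'); print(np.round(d['camera_matrix'],1).tolist(),np.round(d['R'],3).tolist(),np.round(d['t'],3).tolist())
cv2.imwrite('pics/w.png',d['frame'][:,:,::-1])
for n in ('knob_grip','detent_seat'):
    print(n,[(r['at'],r['confidence']) for r in finder.recognise('wrist',n)[:2]])
E
```

```text
2.92 [ 0.5974 -0.086   0.2394] yaw -19.79 tilt [ 3.0e-04 -1.2e-03 -1.0e+00] q [-18.8  28.6  85.3  -0.1  66.1  91.1] F [0.59 0.41 0.05] M [0.02 0.03 0.01] op 87.0 g 0.0
[-0.0211 -0.0191  0.0873] [ 0.06 -0.04  0.21]
[[309.7, 0.0, 323.3], [0.0, 309.7, 199.8], [0.0, 0.0, 1.0]] [[-0.339, -0.941, 0.002], [-0.901, 0.325, 0.288], [-0.272, 0.096, -0.958]] [0.121, 0.531, 0.562]
knob_grip [([0.5903, -0.0622, 0.1616], 0.97)]
detent_seat [([0.5952, -0.0609, 0.117], 0.65)]
```

View pics/w.png

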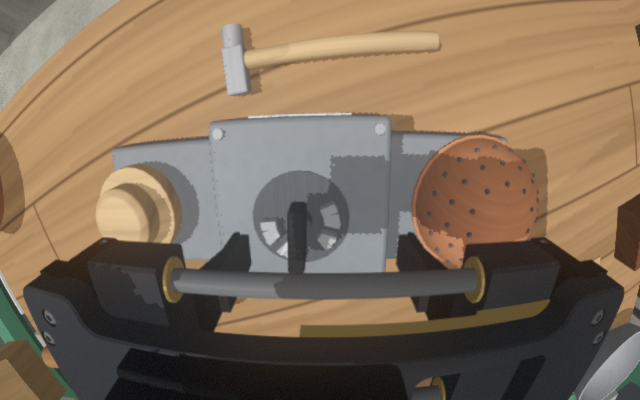

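The wrist view shows the bar at column about 298 between the fingers, the disc spanning columns 253–349, and two housing screws at (218,133) and (380,129). I'll compute the axis and yaw from those.

```bash
cat >> h.py <<'E'
def backw(d,px,z):
    px=np.atleast_2d(px).astype(float); K=d['camera_matrix'];R=np.array(d['R']);t=np.array(d['t'])
    u=(px-K[:2,2])/K[0,0]; th=np.hypot(*u.T); r=np.c_[u*(np.sin(th)/th)[:,None],np.cos(th)]@R; c=-R.T@t
    return c+r*((z-c[2])/r[:,2])[:,None]
E
python3 - <<'E'
from go import *
d=imaging.capture('wrist')
S=backw(d,[[218,133],[380,129]],.112); print(S.round(4)); v=S[0]-S[1]; print('yaw',np.degrees(np.arctan2(v[1],v[0]))-90,np.hypot(*v[:2]))
D=backw(d,[[253,215],[349,215],[302,170]],.112); print('disc',D.round(4)); 
print('disc c',(D[0]+D[1])/2)
for n in('detent_seat','knob_grip'):
    m=finder.outline_of('wrist',n)[0]['pixels'].astype(np.uint8)
    k=max(cv2.findContours(m,0,1)[0],key=len)[:,0]
    if n=='detent_seat':
        k=k[k[:,1]<235]; P=backw(d,k,.112)[:,:2]
        A=np.c_[2*P,np.ones(len(P))]; q=np.linalg.lstsq(A,(P**2).sum(1),rcond=None)[0]; print('fit',q[:2],np.sqrt(q[2]+q[:2]@q[:2]))
    else: P=backw(d,k,.166)[:,:2]; print(k.min(0),k.max(0),cv2.minAreaRect((P*1000).astype(np.float32)))
to(.584,-.061,.152,-20)
E
```

```text
[[ 0.6848 -0.0172  0.112 ]
 [ 0.6366 -0.1552  0.112 ]]
yaw -19.26271493730748 0.14620016741895994
disc [[ 0.6009 -0.0175  0.112 ]
 [ 0.5699 -0.1032  0.112 ]
 [ 0.625  -0.0772  0.112 ]]
disc c [ 0.58539579 -0.06035076  0.112     ]
fit [ 0.59321725 -0.06243853] 0.03562265562689835
[286 199] [311 272] ((585.522216796875, -62.348854064941406), (18.924999237060547, 62.38713073730469), 67.47090911865234)
3.22 [ 0.5957 -0.0862  0.2396] yaw -19.96 tilt [-5.e-04  2.e-04 -1.e+00] q [-18.9  28.4  85.5  -0.   66.1  91.1] F [0.1  0.31 0.76] M [ 0.06 -0.02 -0.02] op 86.9 g 0.0
[-0.0196 -0.0197  0.0877] [0.   0.03 0.04]
```

Call:
play_rows --motion '[[[-0.01,-0.01,0,0,0,-0.2],[-0.0196,-0.0197,0,0,0,-0.4],[-0.0196,-0.0197,0.02,0,0,-0.4],[-0.0196,-0.0197,0.045,0,0,-0.4],[-0.0196,-0.0197,0.065,0,0,-0.4],[-0.0196,-0.0197,0.08,0,0,-0.4],[-0.0196,-0.0197,0.0905,0,0,-0.4],[-0.0196,-0.0197,0.0905,0,0,-0.4]]]'

```text
time_s: 3.88
position: [0.5826, -0.0588, 0.147]
tcp_rot: [[0.943, -0.333, -0.005], [-0.333, -0.943, 0.002], [-0.005, 0.0, -1.0]]
force: [0.1, -0.2, -0.4]
opening: 1.003
grasp_force: 0.0
```

```bash
python3 - <<'E'
from go import *
to(.584,-.061,.149,-19.5)
d=imaging.capture('wrist'); cv2.imwrite('pics/w2.png',cv2.resize(d['frame'][150:330,180:440,::-1],None,fx=3,fy=3))
E
```

```text
3.88 [ 0.5826 -0.0588  0.147 ] yaw -19.43 tilt [-0.0052  0.0018 -1.    ] q [-16.7  34.2  92.5   0.   53.7  92.7] F [ 0.08 -0.16 -0.42] M [0.03 0.01 0.02] op 87.2 g 0.0
[ 0.002   0.0016 -0.002 ] [0.   0.31 0.07]
```

View pics/w2.png

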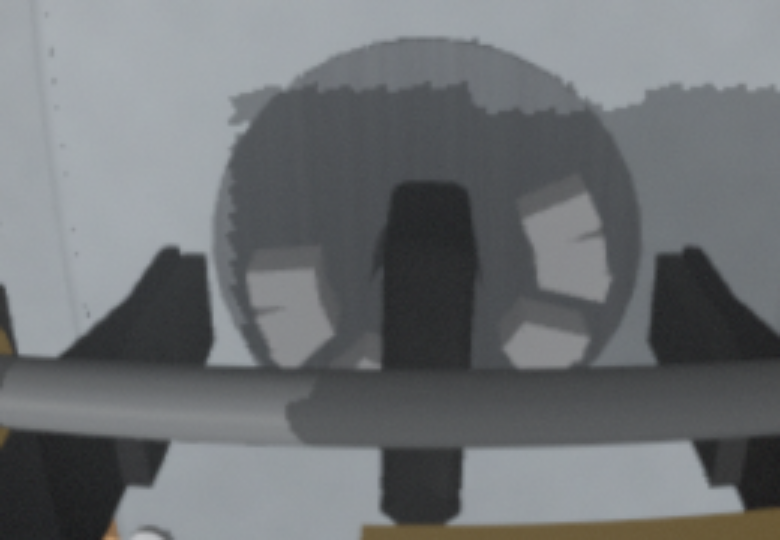

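The bar is centred between the fingers. The slot on the right shows in the crop between the block edges (537,288)–(607,302) and (512,322)–(590,337), which gives a first estimate of its angle. I'll close on the bar and compute that.

Call:
play_rows --motion '[[[0.0018,0.0015,-0.001,0,0.3,0],[0.0018,0.0015,-0.001,0,0.3,0],[0.0018,0.0015,-0.001,0,0.3,0],[0.0018,0.0015,-0.001,0,0.3,0],[0.0018,0.0015,-0.001,0,0.3,0],[0.0018,0.0015,-0.001,0,0.3,0],[0.0018,0.0015,-0.001,0,0.3,0],[0.0018,0.0015,-0.001,0,0.3,0]]]' --fingers 0.0

```text
time_s: 4.6
position: [0.5861, -0.0624, 0.1501]
tcp_rot: [[0.943, -0.334, 0.005], [-0.334, -0.943, -0.002], [0.005, -0.0, -1.0]]
force: [0.2, 0.9, -0.3]
opening: 0.482
grasp_force: 0.0
```

```bash
python3 - <<'E'
from go import *
st()
d=imaging.capture('wrist')
# camera pose at crop time ~ 2mm different; shift negligible for angle
for ax in ([.584,-.061],[.582,-.062],[.586,-.060]):
    for e in ([[537,288],[607,302]],[[512,322],[590,337]],[[524,305],[598,320]]):
        P=backw(d,np.array(e)/3+[180,150],.124)[:,:2]-ax-[.0025,-.001]
        a=np.degrees(np.arctan2(P[:,1],P[:,0])); print((a-(180-19.5))%360, np.hypot(*P.T).round(4), end=' ')
    print()
E
```

```text
4.6 [ 0.5861 -0.0624  0.1501] yaw -19.48 tilt [ 0.005  -0.0018 -1.    ] q [-16.9  34.   92.2  -0.   53.5  92.6] F [ 0.21  0.93 -0.3 ] M [ 0.08  0.03 -0.02] op 41.9 g 0.0
[83.84956922 81.03685177] [0.023  0.0382] [60.30564818 67.82126536] [0.0207 0.0375] [72.72564474 74.33898242] [0.0213 0.0375] 
[87.54245395 83.05407583] [0.0213 0.0364] [62.00714129 69.16248353] [0.0185 0.0354] [75.70369674 76.04512706] [0.0193 0.0356] 
[80.68264693 79.2040611 ] [0.0248 0.0401] [58.92676757 66.6208472 ] [0.0229 0.0396] [70.25810042 72.80288127] [0.0233 0.0395]
```

Call:
play_rows --motion '[[[-0.001,-0.0003,0.0,0,-0.2,0],[-0.001,-0.0003,0.0,0,-0.2,0],[-0.001,-0.0003,0.0,0,-0.2,0],[-0.001,-0.0003,0.0,0,-0.2,0],[-0.001,-0.0003,0.0,0,-0.2,0],[-0.001,-0.0003,0.0,0,-0.2,0],[-0.001,-0.0003,0.0,0,-0.2,0],[-0.001,-0.0003,0.0,0,-0.2,0]]]'

```text
time_s: 5.32
position: [0.5858, -0.0593, 0.15]
tcp_rot: [[0.942, -0.335, 0.003], [-0.335, -0.942, 0.004], [0.002, -0.004, -1.0]]
force: [2.0, 6.9, -0.6]
opening: 0.162
grasp_force: 30.0
```

Call:
play_rows --motion '[[[0,0,0,0,0,0],[0,0,0,0,0,0],[0,0,0,0,0,0],[0,0,0,0,0,0]]]'

```text
time_s: 5.65
position: [0.5858, -0.0593, 0.15]
tcp_rot: [[0.942, -0.335, 0.003], [-0.335, -0.942, 0.004], [0.002, -0.004, -1.0]]
force: [1.9, 7.2, -0.3]
opening: 0.159
grasp_force: 30.0
```

```bash
python3 go.py
```

```text
5.65 [ 0.5858 -0.0593  0.15  ] yaw -19.56 tilt [ 0.003   0.0036 -1.    ] q [-16.8  34.   92.2   0.3  53.7  92.6] F [ 1.94  7.21 -0.26] M [ 1.14 -0.25 -0.08] op 13.8 g 30.0
```

Call:
play_rows --motion '[[[0,-0.0012,0,0,0,0],[0,-0.0024,0,0,0,0],[0,-0.0024,-0.002,0,0,0],[0,-0.0024,-0.004,0,0,0],[0,-0.0024,-0.006,0,0,0],[0,-0.0024,-0.008,0,0,0],[0,-0.0024,-0.008,0,0,0],[0,-0.0024,-0.008,0,0,0]]]'

```text
time_s: 6.32
position: [0.5858, -0.0591, 0.1575]
tcp_rot: [[0.943, -0.334, 0.001], [-0.334, -0.943, 0.0], [0.001, -0.001, -1.0]]
force: [3.8, 2.8, -10.7]
opening: 0.16
grasp_force: 30.0
```

```bash
python3 go.py
```

```text
6.32 [ 0.5858 -0.0591  0.1575] yaw -19.5 tilt [ 1.e-03  3.e-04 -1.e+00] q [-16.6  33.4  91.8   0.   54.7  92.8] F [  3.78   2.83 -10.7 ] M [ 0.6  -0.59  0.01] op 13.9 g 30.0
```

Call:
play_rows --motion '[[[0.0005,-0.001,-0.002,0,0,0],[0.0008,-0.0015,-0.004,0,0,0],[0.0008,-0.0015,-0.0058,0,0,0],[0.0008,-0.0015,-0.0058,0,0,0],[0.0008,-0.0015,-0.0058,0,0,0]]]'

```text
time_s: 6.73
position: [0.586, -0.0589, 0.1635]
tcp_rot: [[0.943, -0.333, -0.001], [-0.333, -0.943, -0.001], [-0.001, 0.002, -1.0]]
force: [-1.6, -0.9, -13.0]
opening: 0.156
grasp_force: 30.0
```

```bash
python3 go.py
```

```text
6.73 [ 0.586  -0.0589  0.1635] yaw -19.46 tilt [-0.0012 -0.0014 -1.    ] q [-16.6  33.   91.4  -0.1  55.6  93. ] F [ -1.57  -0.88 -13.01] M [-0.43  0.2  -0.04] op 13.5 g 30.0
```

Call:
play_rows --motion '[[[0,0,0,0,0,-2],[0,0,0,0,0,-6],[0,0,0,0,0,-10],[0,0,0,0,0,-14],[0,0,0,0,0,-18],[0,0,0,0,0,-22],[0,0,0,0,0,-24],[0,0,0,0,0,-24]]]'

```text
time_s: 7.4
position: [0.5861, -0.0585, 0.1634]
tcp_rot: [[0.997, 0.08, -0.001], [0.08, -0.997, -0.001], [-0.001, 0.001, -1.0]]
force: [-1.6, -0.4, -13.3]
opening: 0.154
grasp_force: 30.0
```

```bash
python3 go.py
```

```text
7.4 [ 0.5861 -0.0585  0.1634] yaw 4.57 tilt [-1.e-03 -6.e-04 -1.e+00] q [-16.5  33.   91.4  -0.1  55.6  68.9] F [ -1.57  -0.39 -13.32] M [-0.31  0.21 -0.  ] op 13.4 g 30.0
```

Turns freely. I'll go on to about 62° from neutral.

Call:
play_rows --motion '[[[0,0,0,0,0,-3],[0,0,0,0,0,-8],[0,0,0,0,0,-13],[0,0,0,0,0,-18],[0,0,0,0,0,-23],[0,0,0,0,0,-28],[0,0,0,0,0,-32],[0,0,0,0,0,-32]]]'

```text
time_s: 8.07
position: [0.5859, -0.0579, 0.1634]
tcp_rot: [[0.803, 0.595, -0.001], [0.595, -0.803, 0.0], [-0.001, -0.001, -1.0]]
force: [-1.7, -0.7, -13.3]
opening: 0.158
grasp_force: 30.0
```

Call:
play_rows --motion '[[[0,0,0,0,0,-3],[0,0,0,0,0,-6],[0,0,0,0,0,-6]]]'

```text
time_s: 8.32
position: [0.5859, -0.0578, 0.1634]
tcp_rot: [[0.738, 0.675, -0.002], [0.675, -0.738, 0.0], [-0.001, -0.001, -1.0]]
force: [-2.4, 0.9, -13.5]
opening: 0.164
grasp_force: 30.0
```

```bash
python3 - <<'E'
from go import *
st()
d=imaging.capture('wrist'); cv2.imwrite('pics/w3.png',cv2.resize(d['frame'][150:330,180:440,::-1],None,fx=3,fy=3))
E
```

```text
8.32 [ 0.5859 -0.0578  0.1634] yaw 42.44 tilt [-1.5e-03  5.0e-04 -1.0e+00] q [-16.5  33.   91.5   0.   55.7  31.1] F [ -2.42   0.86 -13.47] M [-0.02  0.36  0.04] op 14.2 g 30.0
```

View pics/w3.png

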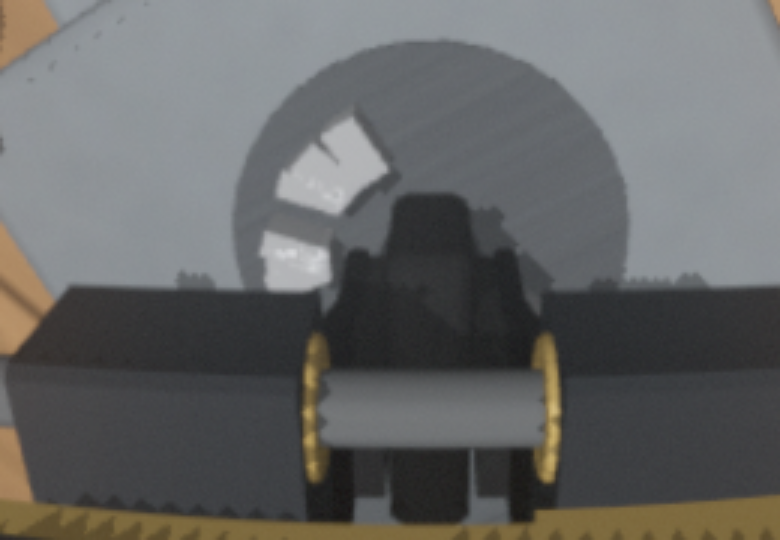

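The left slot shows between the block edges (276,197)–(340,215) and (262,233)–(332,250). It is symmetric with the right slot, so it gives a second estimate.

```bash
python3 - <<'E'
from go import *
d=imaging.capture('wrist')
D=backw(d,np.array([[233,215],[628,215],[430,40]])/3+[180,150],.112); print(D.round(4),(D[0]+D[1])/2)
for ax in ([.5855,-.0585],[.584,-.061]):
    P=backw(d,np.array([[276,197],[340,215],[262,233],[332,250],[269,215],[336,232]])/3+[180,150],.124)[:,:2]-ax
    a=np.degrees(np.arctan2(P[:,1],P[:,0])); print(((a+120.3-(180-19.5))%360).round(1), np.hypot(*P.T).round(4))
E
```

```text
[[ 0.5579 -0.0218  0.112 ]
 [ 0.6193 -0.0892  0.112 ]
 [ 0.6184 -0.0282  0.112 ]] [ 0.58860979 -0.05549438  0.112     ]
[70.5 67.1 84.7 89.6 77.7 78. ] [0.0357 0.0215 0.037  0.0215 0.0361 0.0211]
[67.  61.8 80.7 82.6 73.9 71.6] [0.0375 0.0235 0.0383 0.0227 0.0376 0.0228]
```

Call:
play_rows --motion '[[[0,0,0,0,0,-3],[0,0,0,0,0,-6.5],[0,0,0,0,0,-10],[0,0,0,0,0,-11.5],[0,0,0.0005,0,0,-11.5],[0,0,0.001,0,0,-11.5],[0,0,0.0015,0,0,-11.5],[0,0,0.0015,0,0,-11.5]]]'

```text
time_s: 9.08
position: [0.5858, -0.0577, 0.1618]
tcp_rot: [[0.589, 0.808, -0.002], [0.808, -0.589, 0.001], [-0.001, -0.002, -1.0]]
force: [-3.9, 1.6, -12.8]
opening: 0.16
grasp_force: 30.0
```

Call:
play_rows --motion '[[[0,0,0.0005,0,0,0],[0,0,0.0008,0,0,0],[0,0,0.0008,0,0,0]]]'

```text
time_s: 9.33
position: [0.5858, -0.0577, 0.161]
tcp_rot: [[0.589, 0.808, -0.002], [0.808, -0.589, 0.001], [-0.001, -0.002, -1.0]]
force: [-3.7, 1.2, -12.5]
opening: 0.157
grasp_force: 30.0
```

```bash
python3 go.py
```

```text
9.33 [ 0.5858 -0.0577  0.161 ] yaw 53.94 tilt [-1.8e-03  7.0e-04 -1.0e+00] q [-16.5  33.2  91.6   0.   55.4  19.6] F [ -3.71   1.18 -12.48] M [ 0.23  0.81 -0.01] op 13.7 g 30.0
```

Call:
play_rows --motion '[[[0,0,0.0005,0,0,0],[0,0,0.0005,0,0,0]]]'

```text
time_s: 9.5
position: [0.5858, -0.0577, 0.1606]
tcp_rot: [[0.589, 0.808, -0.002], [0.808, -0.589, 0.001], [-0.001, -0.002, -1.0]]
force: [-4.9, 2.0, -12.3]
opening: 0.157
grasp_force: 30.0
```

Call:
play_rows --motion '[[[0,0,0.0004,0,0,0],[0,0,0.0004,0,0,0]]]'

```text
time_s: 9.67
position: [0.5858, -0.0577, 0.1602]
tcp_rot: [[0.589, 0.808, -0.002], [0.808, -0.589, 0.001], [-0.001, -0.002, -1.0]]
force: [-6.3, 2.5, -12.3]
opening: 0.16
grasp_force: 30.0
```

Call:
play_rows --motion '[[[0,0,0.0005,0,0,0],[0,0,0.0005,0,0,0]]]'

```text
time_s: 9.83
position: [0.5858, -0.0577, 0.1597]
tcp_rot: [[0.589, 0.808, -0.002], [0.808, -0.589, 0.001], [-0.001, -0.002, -1.0]]
force: [-5.6, 1.3, -13.5]
opening: 0.158
grasp_force: 30.0
```

```bash
python3 go.py
```

```text
9.83 [ 0.5858 -0.0577  0.1597] yaw 53.94 tilt [-1.8e-03  6.0e-04 -1.0e+00] q [-16.5  33.3  91.6   0.   55.2  19.6] F [ -5.59   1.26 -13.49] M [0.3  0.82 0.  ] op 13.8 g 30.0
```

Fz stays at spring level below the ring top, so the pin appears to be entering the slot. I'll relieve the side force and keep lowering.

Call:
play_rows --motion '[[[-0.0004,-0.0008,0,0,0,0],[-0.0004,-0.0015,0.0005,0,0,0],[-0.0004,-0.0015,0.001,0,0,0],[-0.0004,-0.0015,0.0015,0,0,0],[-0.0004,-0.0015,0.002,0,0,0],[-0.0004,-0.0015,0.002,0,0,0]]]'

```text
time_s: 10.33
position: [0.5857, -0.0576, 0.1581]
tcp_rot: [[0.588, 0.809, 0.001], [0.809, -0.588, -0.0], [0.001, 0.001, -1.0]]
force: [-4.7, 1.1, -11.7]
opening: 0.155
grasp_force: 30.0
```

```bash
python3 go.py
```

```text
10.33 [ 0.5857 -0.0576  0.1581] yaw 54.0 tilt [ 1.3e-03 -3.0e-04 -1.0e+00] q [-16.5  33.3  91.8   0.   54.8  19.5] F [ -4.68   1.14 -11.74] M [ 0.31  0.68 -0.02] op 13.4 g 30.0
```

Call:
play_rows --motion '[[[0,-0.0007,0.001,0,0,0],[0,-0.0007,0.002,0,0,0],[0,-0.0007,0.003,0,0,0],[0,-0.0007,0.004,0,0,0],[0,-0.0007,0.004,0,0,0]]]'

```text
time_s: 10.75
position: [0.5856, -0.0576, 0.1542]
tcp_rot: [[0.588, 0.809, 0.002], [0.809, -0.588, -0.001], [0.001, 0.003, -1.0]]
force: [-3.6, 0.8, -9.7]
opening: 0.157
grasp_force: 30.0
```

```bash
python3 go.py
```

```text
10.75 [ 0.5856 -0.0576  0.1542] yaw 54.01 tilt [ 0.0024 -0.001  -1.    ] q [-16.5  33.6  92.1  -0.   54.2  19.5] F [-3.58  0.78 -9.67] M [ 0.07  0.55 -0.01] op 13.7 g 30.0
```

Call:
play_rows --motion '[[[0,-0.0004,0.001,0,0,0],[0,-0.0004,0.002,0,0,0],[0,-0.0004,0.0028,0,0,0],[0,-0.0004,0.0034,0,0,0],[0,-0.0004,0.0034,0,0,0]]]'

```text
time_s: 11.17
position: [0.5856, -0.0575, 0.1509]
tcp_rot: [[0.587, 0.809, 0.003], [0.809, -0.587, -0.001], [0.001, 0.003, -1.0]]
force: [-1.5, -1.6, -8.8]
opening: 0.154
grasp_force: 30.0
```

```bash
python3 go.py
```

```text
11.17 [ 0.5856 -0.0575  0.1509] yaw 54.02 tilt [ 0.0032 -0.0014 -1.    ] q [-16.5  33.9  92.2  -0.   53.7  19.5] F [-1.52 -1.63 -8.83] M [-0.25  0.41 -0.09] op 13.4 g 30.0
```

Call:
play_rows --motion '[[[0,0,0,0,0,0],[0,0,0,0,0,0],[0,0,0,0,0,0],[0,0,0,0,0,0],[0,0,0,0,0,0],[0,0,0,0,0,0],[0,0,0,0,0,0],[0,0,0,0,0,0]]]' --fingers 0.07

```text
time_s: 11.83
position: [0.5851, -0.0571, 0.1509]
tcp_rot: [[0.588, 0.809, 0.002], [0.809, -0.588, -0.001], [0.001, 0.002, -1.0]]
force: [1.0, -0.1, 0.9]
opening: 0.677
grasp_force: 0.0
```

Call:
play_rows --motion '[[[0,0,-0.01,0,0,0],[0,0,-0.03,0,0,0],[0,0,-0.05,0,0,0],[0,0,-0.07,0,0,0],[0,0,-0.09,0,0,0],[0,0,-0.11,0,0,0],[0,0,-0.11,0,0,0],[0,0,-0.11,0,0,0]]]'

```text
time_s: 12.5
position: [0.5855, -0.0572, 0.2624]
tcp_rot: [[0.587, 0.809, 0.005], [0.809, -0.587, -0.002], [0.002, 0.005, -1.0]]
force: [0.6, 0.0, -0.4]
opening: 0.802
grasp_force: 0.0
```

```bash
python3 - <<'E'
from go import *
st()
a=imaging.capture('wrist')['frame'][100:300,160:460,::-1]; b=imaging.capture('side')['frame'][180:320,250:460,::-1]
for c in('wrist','side'): print([(np.round(r['at'],3).tolist(),round(r['confidence'],2)) for r in finder.recognise(c,'knob_grip')[:1]])
a=cv2.resize(a,(450,300),interpolation=cv2.INTER_CUBIC); b=cv2.resize(b,(450,300),interpolation=cv2.INTER_CUBIC); cv2.imwrite('pics/e.png',np.vstack([a,b]))
E
```

```text
12.5 [ 0.5855 -0.0572  0.2624] yaw 54.02 tilt [ 0.0051 -0.0016 -1.    ] q [-16.5  25.8  86.2  -0.   67.7  19.5] F [ 0.64  0.02 -0.35] M [-0.03 -0.04 -0.02] op 69.8 g 0.0
[([0.587, -0.057, 0.166], 0.85)]
[([0.578, -0.07, 0.159], 0.91)]
```

View pics/e.png

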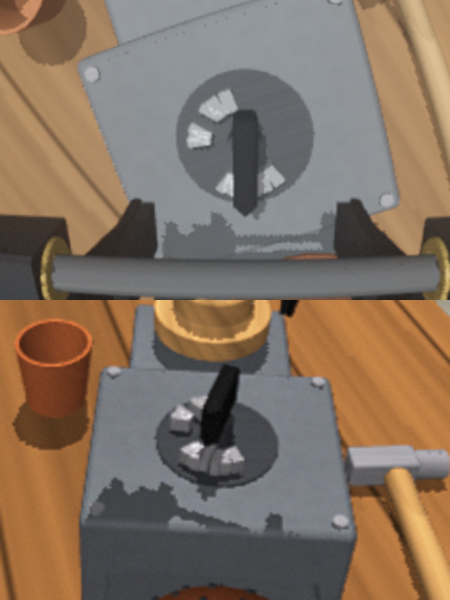

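The bar's nose now points into the gap between the two right-hand blocks (wrist crop, around (245,190)). I'll take one closer look at the seated height.

```bash
python3 - <<'E'
from go import *
d=imaging.capture('side'); f=d['frame'][205:280,310:400,::-1]
cv2.imwrite('pics/e2.png',cv2.resize(f,None,fx=7,fy=7,interpolation=cv2.INTER_CUBIC))
# expected pixel of bar top ends when down / up at 11 mm
u=np.array([np.cos(np.radians(234)),np.sin(np.radians(234)),0])
for z in (.166,.177): print(z,((proj(d,[np.array([.5853,-.0583,z])+s*.025*u for s in(1,-1)])-[310,205])*7).round(0).tolist())
E
```

```text
0.166 [[272.0, 171.0], [337.0, 31.0]]
0.177 [[276.0, 132.0], [341.0, -7.0]]
```

View pics/e2.png

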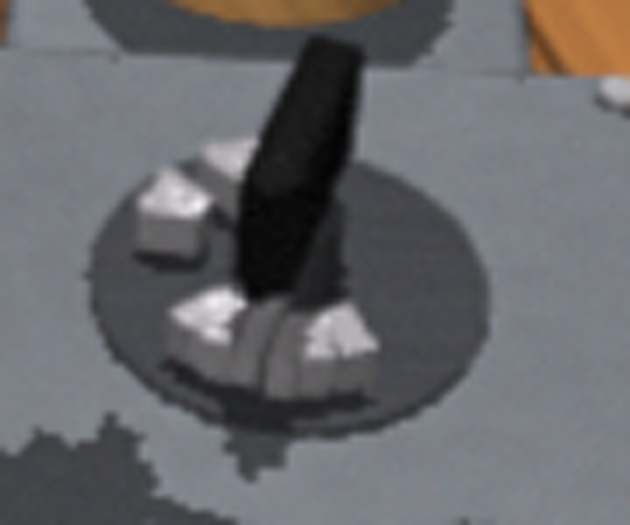

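The pin sits in the slot between the teeth, around (262,350). The bar's far top end at (335,37) matches the projection for fully down (337,31) rather than for riding on the ring (341,-7). I'm handing in.

```bash
python3 -c "
from rig import bot
print(bot.hand_in())"
```

```text
the job is handed in; nothing more can be done
None
```

The selector is turned about 73° towards the bowl's spindle (the right-hand one), its pin is fully down in that detent and the gripper has let go; the job is handed in, but no verdict came back.

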